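# Find the thumb notch in the rim of the round bead case and pop its lid

## Robot

A 6-joint arm with a two-finger parallel gripper is mounted at the origin on the work surface. World frame = base frame: x ahead of the robot, y to its left, z up, the work surface at z = 0. Lengths are in mm, angles in rad, forces in N, time in s.
With the tool pointing down it reaches from about 350 to 975 mm from the base axis. Payload 7.1 kg.
Tool frame: the origin (TCP) lies at the centre of the arm's flange, where the gripper is bolted on; the fingertips stand 182 mm ahead of it and the grasp point (between the pads) lies 163 mm ahead of it; z points along the fingers, y is the line along which they close (so a half turn about z gives the same grasp; the last joint's range is limited). The gripper opens to 88 mm and grips with 3 to 60 N. Pads are 20 mm wide; open, the fingers measure 115 mm over their backs; the gripper's body (75 mm by 178 mm) begins 61 mm behind the grasp point.
Start: joints at [-0.019, 0.423, 1.63, -0, 1.089, -0.019], TCP at [624.985, 0.026, 404.675] pointing down, gripper open.
Joint ranges: [-3, 3], [-0.9, 2.11], [0.09, 2.58], [-1.31, 4.45], [0.11, 2.69], [-2.54, 2.54]. Speed limits (rad/s): [2.39, 2.39, 3.01, 3.14, 3.14, 3.14].

## Interface

Orientations are given as a rotation vector (axis times angle).
In Python, from workcell import readout, get_image, ctrl gives the robot as it stands.
- The arm moves only by the tool step_arm, never from a script. Its argument "targets" is a list that holds one entry, the list of rows, each a list of 7 numbers: the shift along the world's x, y, z as a fraction of full scale, then the turn, a rotation vector about the world's x, y, z as a fraction of full scale, then the opening, from 0 (shut) to 1 (fully open). In form: [[[dx, dy, dz, wx, wy, wz, claw], ...]]. A call has exactly 5 rows; each row shifts and turns the commanded pose from where the row before left it; what a row does not reach is not made up. Full scale, the value 1, is 0.05 m for a shift and 4 degrees for a turn. A row lasts 1/8 s, in which the tool goes at most 62.5 mm and 10.7 degrees, less where a joint would pass 70% of its speed; a pose out of reach is approached as far as the arm can. A call with a number of a shift or a turn outside -1 to 1 is refused whole. A call with a gripper value outside its range is refused whole. The fingers move at their own pace and stop on an object; the grip force is fixed at half the most. Time passes only in rows, so rows that do not move let the fingers close, or fill a call up. It gives the time, the measured TCP pose, the force, the opening and the grip force at its end, in the units of the state.
- readout.get_obs(): the state, without advancing time (a new reading comes with each control period).
- get_image(name): name is "scene" or "side" or "wrist"; returns a dict with "pixels" (480x640x3 uint8, red, green, blue), "intrinsics" (3x3 intrinsics, pixels), "extrinsics" (4x4, takes a point from world to camera coordinates). Camera axes: x right, y down, z forward; pixel columns grow to the right and rows downward; lengths in mm; the calibration is good to about 2 mm. A picture is of the moment at which its call begins. There is no depth.
- ctrl.close_job(): hands the job in; it is judged then, once.
The state is a dict: "t": time; "qpos": joint angles; "qvel": joint speeds; "joint_torque": joint torques, N m; "ee_pos": TCP position; "orientation": TCP orientation; "ft_force": force on the tool from outside, world axes, zero at the start; "moment": the same for the moment, N m; "width": finger opening in mm; "grasp_force": force on a finger pad.
Only numpy, scipy, OpenCV 4.12 (cv2) and the standard library are available. Lean on these libraries where they do the work, as an engineer would, in place of code of your own. Each camera call takes 0.05 s, during which the arm holds its last target. There are 200 camera calls.

## Task

Open the round charcoal-grey bead case standing in the middle of the table: its only catch is a small release pad sunk in a thumb notch somewhere on the near side of the rim, which you can find by running a fingertip lightly along the rim until it drops in. Gently press the pad inside the notch with your fingertip until the clear lid springs ajar, then take your hand away and leave the lid as the spring holds it. Do not lift, tip or shove the case, do not lift the lid by hand, and leave the tools, spools and jars where they stand.

Things in the scene. Friction and masses are not known exactly. Their poses are not given: they have to be found in the camera images.
- case: Round charcoal-grey plastic bead case, 184 mm in diameter, 56 mm high, about 0.9 kg, loose on a rubber-soled foot. Origin: centre of its underside; z up. The upper part sits at any turn on its stiff swivel foot: the yaw given is the foot's and does NOT tell where the notch is. A fingertip bearing over 10 N may drag it. The notch's centre lies within 84 degrees either side of the world -x direction, seen from the case's axis.
- rim_mid (a point): Centre of the rim, on the case's axis, level with the rim's flat top, 56 mm above the table. The rim is a flat ring 64 to 92 mm from this axis, level with the clear lid inside it. One thumb notch is cut through it, open at the top and outside: 35 mm wide at its inner wall (66 mm from the axis), 46 mm at 82 mm from the axis, 54 mm at the outer side. No pose of the notch is given: feel or look for it.
- release (a joint): Tilt of the release pad, charcoal-grey too, in the notch (rad): 0 at rest, 0.32 at its stop; it lets the lid go at 0.16 to 0.22. The pad is 30 mm wide, 66 to 91 mm from the axis, and slopes up outwards: its top lies 17 mm below the rim at its inner end, 8 mm at its outer edge. It tips about its inner end: 4 to 7 N down on its outer half sinks the outer edge 5 to 7 mm. A spring brings it back up.
- lid (a joint): Opening angle of the clear round lid, radius 63 mm (rad): 0 shut and caught; let go, its spring raises it and holds it ajar at about 0.28. Hinged opposite the notch, so its edge at the notch springs up some 35 mm: keep the pressing finger outside the lid, more than 66 mm from the axis.
- thread_spool: bystander: thread spool standing upright, 29 mm diameter, 32 mm tall, loose, 135 to 195 mm from the case's axis. Origin: centre of its underside
- wire_spool: bystander: wire spool standing upright, 42 mm diameter, 24 mm tall, loose, 135 to 195 mm from the case's axis. Origin: centre of its underside
- stacker: bystander: brass hair stacker standing upright, 32 mm diameter at the foot, 66 mm tall, loose, 135 to 195 mm from the case's axis. Origin: centre of its underside
- cement: bystander: small amber jar with a black cap, 34 mm diameter, 62 mm tall, loose, 135 to 195 mm from the case's axis. Origin: centre of its underside
- scissors: bystander: small steel scissors lying flat, 105 mm long, 6 mm high, loose, on the robot's side of the case. Origin: at the pivot, on the table; x towards the points
- vise: bystander: fly-tying vise on a steel base plate 110 x 150 x 14 mm, stem and jaws up to 235 mm high, standing to the left. Origin: centre of the underside of its base
- tray: bystander: open black compartment tray 280 x 200 x 45 mm, fixed on the table to the right. Origin: centre of its underside

How it is judged:
By the outcome, as a careful person would: the job done as asked, in the order asked, and still so for the second after the job is handed in, with the robot touching nothing.
It also fails if it takes over 58 s, if anything falls off the work surface, if the arm or the gripper's body presses on something with over 40 N, if the wrist force passes 120 N, or if a joint passes its speed limit or range.

## Working session

There is one attempt and no reset: what is moved stays moved. The work goes in short steps, Python scripts to look and compute and a tool call to move; the robot and the scene stay as the last step left them, time stands still between calls to the robot, and variables do not carry over. Pictures are saved under pics/ and viewed, at most 10 in all, crops included, and the job is handed in when it is done.

Besides the shell and the picture viewer there is one more tool, called after "Call:" as name([rows], argument=value, ...), one row to a line, values as JSON. step_arm: Moves the arm, as the interface text tells. Shift numbers are shares of 0.05 m and turn numbers shares of 4 degrees, none past 1 either way. Its arguments: {"type":"object","properties":{"targets":{"type":"array"}},"required":["targets"]}

```bash
mkdir -p pics; cat > h.py <<'E'
import numpy as np, cv2
from workcell import readout, get_image, ctrl
def snap(n,f):
    d=get_image(n); cv2.imwrite(f'pics/{f}.png',d['pixels'][:,:,::-1]); np.savez(f'pics/{f}.npz',**d); return d
def ray(d,uv,z):
    K=np.array(d['intrinsics']);E=np.array(d['extrinsics']);R=E[:3,:3];t=E[:3,3]
    c=-R.T@t; v=R.T@np.linalg.inv(K)@np.array([uv[0],uv[1],1.]); return c+v*(z-c[2])/v[2]
def proj(d,p):
    K=np.array(d['intrinsics']);E=np.array(d['extrinsics']);q=K@(E[:3,:3]@np.array(p,float)+E[:3,3]);return q[:2]/q[2]
E
python3 - <<'E'
from h import *
for n in('scene','wrist','side'):
    d=snap(n,n+'0'); E=np.array(d['extrinsics']);print(n,-E[:3,:3].T@E[:3,3])
a=[cv2.imread(f'pics/{n}0.png') for n in('scene','wrist')]
o=readout.get_obs();print(o['t'],o['ee_pos'],o['orientation'],o['ft_force'],o['width'])
E
```

```text
scene [1611.97754399  389.88260548  792.41092004]
wrist [624.15112073  70.43321916 384.19680231]
side [ -12.40545261 1008.66137865  896.30764284]
0.15 [6.24783502e+02 3.04518482e-02 4.04078900e+02] [-2.22080218e+00 -2.22085309e+00  1.30201152e-03] [ 0.73157344  0.274264   -0.3156454 ] 88.068088270239
```

View pics/scene0.png

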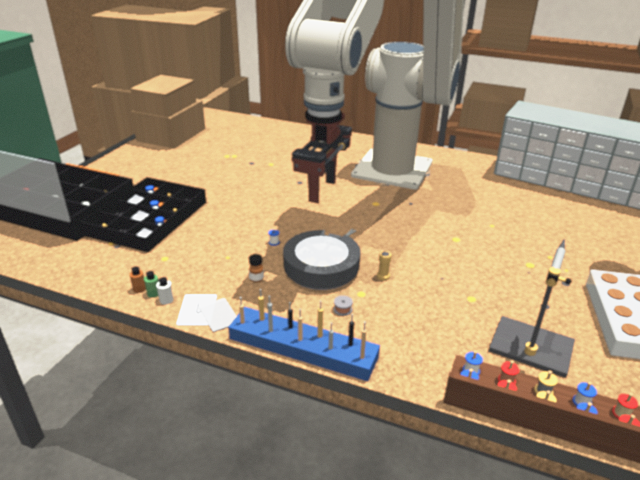

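View pics/wrist0.png

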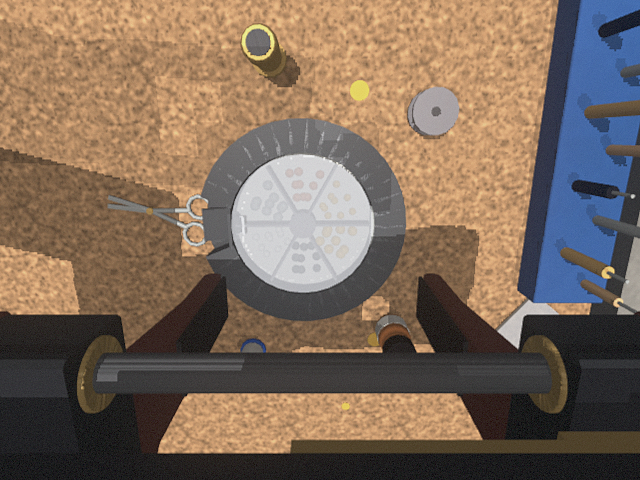

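The wrist view has the case centred near (303,220), with the scissors to its left (robot side). The notch looks to be on the left of the rim near (218,232). I'll measure it and enlarge that area.

```bash
python3 - <<'E'
from h import *
d=dict(np.load('pics/wrist0.npz')); im=cv2.imread('pics/wrist0.png')
m=((im.min(2)>125)&(np.ptp(im,axis=2)<40)).astype(np.uint8)
m=cv2.morphologyEx(m,cv2.MORPH_CLOSE,np.ones((9,9)))
cs,_=cv2.findContours(m,0,2); c=max([c for c in cs if cv2.pointPolygonTest(c,(303,222),False)>=0],key=cv2.contourArea)
e=cv2.fitEllipse(cv2.convexHull(c)); C=ray(d,e[0],56); print('lid',e,C, ray(d,(e[0][0]-e[1][0]/2,e[0][1]),56)-C)
for uv in[(406,220),(303,118),(303,321)]: print('rim',np.linalg.norm((ray(d,uv,56)-C)[:2]))
for uv in[(203,208),(232,206),(208,258),(238,258),(207,232)]:
    p=ray(d,uv,56)-C; print(uv,np.hypot(p[0],p[1]),np.degrees(np.arctan2(p[1],-p[0])))
cv2.imwrite('pics/crop.png',cv2.resize(im[150:310,170:330],(640,640),interpolation=cv2.INTER_CUBIC)[:600])
E
```

```text
lid ((305.1298828125, 206.19256591796875), (152.3746795654297, 173.64508056640625), 6.520900726318359) [609.3719407   11.46662734  56.        ] [-6.67969632e+01  2.54851887e-02  0.00000000e+00]
rim 89.98670016338549
rim 73.73757657368044
rim 110.78258986765445
(203, 208) 89.6908709394008 -1.004212538308159
(232, 206) 64.10575138375637 0.17458217310469598
(208, 258) 100.88825470679403 -28.194676032100315
(238, 258) 77.91543394937653 -37.72566621541801
(207, 232) 90.92396066828559 -14.841537940298307
```

View pics/crop.png

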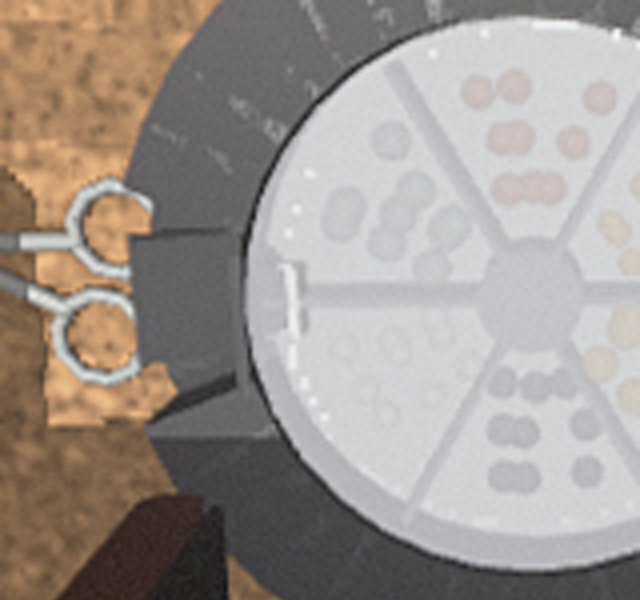

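The crop shows the notch opening on the left of the rim, between crop y≈235 and y≈436. The pad is in it, and the lid's latch tab sits at crop (290,300). The blob fit took in more than the lid, so I'll redo it from edge points.

```bash
python3 - <<'E'
from h import *
d=dict(np.load('pics/wrist0.npz')); im=cv2.imread('pics/wrist0.png')
print(np.array(d['extrinsics'])[:3,:3].round(2).tolist())
g=cv2.GaussianBlur(im,(3,3),0).astype(int)
bright=(g.min(2)>115)&(np.ptp(g,axis=2)<40)
tan=(g[...,2]-g[...,0])>35
def edge(cond):
    P=[]
    for a in np.radians(np.arange(-60,150,4)):
        for r in np.arange(55,130,.5):
            u,v=303+r*np.cos(a),222-r*np.sin(a)
            if cond(int(round(v)),int(round(u)),r): P.append((u,v));break
    return P
def circ(P):
    A=np.c_[2*P,np.ones(len(P))];k=np.ones(len(P),bool)
    for _ in range(5):
        s=np.linalg.lstsq(A[k],(P[k]**2).sum(1),rcond=None)[0];R=np.sqrt(s[2]+s[:2]@s[:2])
        e=abs(np.hypot(*(P-s[:2]).T)-R);k=e<max(1.5,2*np.median(e))
    return s[:2],R,k.sum()
L=np.array([ray(d,p,56)[:2] for p in edge(lambda v,u,r:r>64 and g[v,u].max()<110)])
O=np.array([ray(d,p,56)[:2] for p in edge(lambda v,u,r:r>85 and tan[v,u])])
c1=circ(L);c2=circ(O);print(c1,c2)
for C in (c1[0],c2[0]):
  for n,x,y,z in[('ti',240,232,56),('to',130,237,56),('bi',278,436,56),('bo',148,434,56),('pad_bi',236,380,39),('pad_bo',178,395,48),('pad_o',133,300,48),('tab',290,298,56),('hub',530,293,56)]:
    p=ray(d,(170+x/4,150+y/4),z)[:2]-C; print(n,p.round(1),np.hypot(*p).round(1),np.degrees(np.arctan2(p[1],-p[0])).round(1))
for n,uv in[('scis ring',(190,205)),('ring2',(192,233)),('tip',(108,203))]: print(n,ray(d,uv,3)[:2])
E
```

```text
[[1.0, -0.0, -0.0], [-0.0, -0.97, 0.26], [-0.0, -0.26, -0.97]]
(array([606.81212732,  -5.99629609]), np.float64(63.53825272405795), np.int64(41)) (array([606.08549376,  -6.94697732]), np.float64(92.43297670873329), np.int64(53))
ti [-63.4  15.9] 65.4 14.1
to [-87.6  14.8] 88.9 9.6
bi [-57.8 -31.2] 65.6 -28.4
bo [-87.3 -30.7] 92.5 -19.4
pad_bi [-70.8 -22.8] 74.4 -17.8
pad_bo [-82.2 -23.8] 85.5 -16.2
pad_o [-90.7  -1.3] 90.7 -0.8
tab [-53.3   1. ] 53.3 1.1
hub [0.  2.1] 2.1 91.2
ti [-62.7  16.8] 64.9 15.0
to [-86.9  15.7] 88.3 10.3
bi [-57.  -30.2] 64.5 -27.9
bo [-86.6 -29.7] 91.5 -19.0
pad_bi [-70.1 -21.8] 73.4 -17.3
pad_bo [-81.4 -22.9] 84.6 -15.7
pad_o [-90.   -0.3] 90.0 -0.2
tab [-52.5   2. ] 52.6 2.2
hub [0.8 3.1] 3.2 104.0
scis ring [489.85090228   3.21722321]
ring2 [489.24796678 -26.17097081]
tip [406.69443404   5.30471344]
```

The circle fits agree: lid radius 63.5 (given 63), rim radius 92.4 (given 92), axis near (606.5, -6.5). The notch is close to -x. I'll put the wrist camera straight above it to refine its angle, and shut the fingers on the way.

Call:
step_arm([
  [[-0.4, -0.32, -0.3, 0, 0, 0, 0], [-0.4, -0.32, -0.3, 0, 0, 0, 0], [-0.4, -0.32, -0.3, 0, 0, 0, 0], [-0.4, -0.32, -0.3, 0, 0, 0, 0], [-0.4, -0.32, -0.3, 0, 0, 0, 0]],
])

```text
t: 0.78
ee_pos: [524.2, -80.4, 329.1]
orientation: [-2.221, -2.221, 0.0]
ft_force: [1.0, 0.4, -0.7]
width: 41.3
grasp_force: 0.0
```

Call:
step_arm([
  [[0, 0, 0, 0, 0, 0, 0], [0, 0, 0, 0, 0, 0, 0], [0, 0, 0, 0, 0, 0, 0], [0, 0, 0, 0, 0, 0, 0], [0, 0, 0, 0, 0, 0, 0]],
])

```text
t: 1.4
ee_pos: [525.2, -79.7, 329.9]
orientation: [2.221, 2.222, 0.0]
ft_force: [0.2, -0.2, -0.7]
width: 0.6
grasp_force: 0.0
```

```bash
python3 - <<'E'
from h import *
d=snap('wrist','w1'); c=proj(d,(520,-8,56)); print(c,proj(d,(606.5,-6.5,56)))
x,y=[int(max(0,min(m,k-90))) for k,m in zip(c,(440,300))]
im=cv2.imread('pics/w1.png'); print('crop origin',x,y)
cv2.imwrite('pics/w1c.png',cv2.resize(im[y:y+180,x:x+200],None,fx=3.3,fy=3.3,interpolation=cv2.INTER_CUBIC))
E
```

```text
[313.9783191  134.35835525] [447.9329769 131.9472442]
crop origin 223 44
```

View pics/w1c.png

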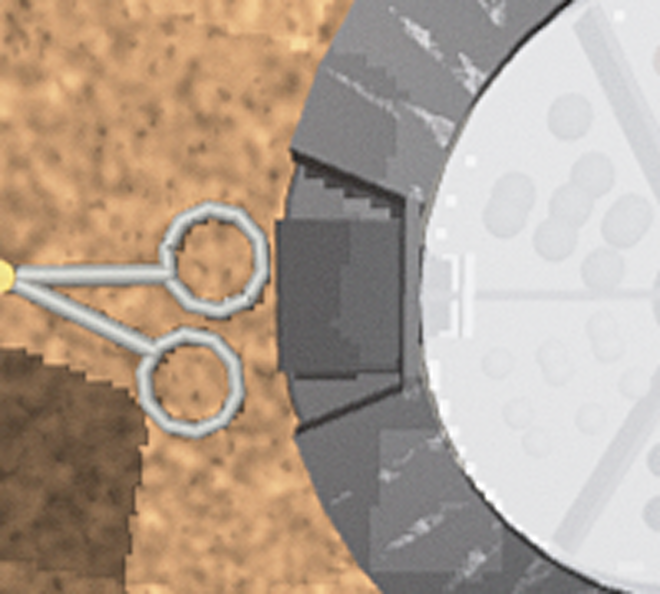

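The notch is now clear: mouth corners at crop (293,150) and (297,432), inner corners at (405,198) and (403,388), pad from y≈220 to 375.

```bash
python3 - <<'E'
from h import *
d=dict(np.load('pics/w1.npz')); C=np.array([606.5,-6.5])
for n,x,y,z in[('to',293,150,56),('bo',297,432,56),('ti',405,198,56),('bi',403,388,56),('pt',277,221,48),('pb',279,371,48)]:
    p=ray(d,(223+x/3.3,44+y/3.3),z)[:2]; q=p-C; print(n,p.round(1),np.hypot(*q).round(1),np.degrees(np.arctan2(q[1],-q[0])).round(1))
from workcell import readout;o=readout.get_obs();print(o['ee_pos'],o['ft_force'])
E
```

```text
to [518.8  19.2] 91.4 16.3
bo [519.2 -34. ] 91.5 -17.5
ti [540.2  10.5] 68.4 14.4
bi [540.4 -25.3] 68.7 -15.9
pt [515.3   6.8] 92.2 8.3
pb [515.4 -22.4] 92.4 -9.9
[525.16918162 -79.78422807 329.81585918] [-0.00427894  0.41886557  0.06251173]
```

The notch checks out: width 53 outside and 36 inside (given 54 and 35), pad 29 (given 30). It faces -x, centred on y≈-7.5. I'll go above it, finger at r≈86.

Call:
step_arm([
  [[-0.02, 0.36, -0.2, 0, 0, 0, 0], [-0.02, 0.36, -0.2, 0, 0, 0, 0], [-0.02, 0.36, -0.3, 0, 0, 0, 0], [-0.03, 0.36, -0.4, 0, 0, 0, 0], [0, 0, -0.4, 0, 0, 0, 0]],
])

```text
t: 2.08
ee_pos: [519.9, -5.8, 253.2]
orientation: [-2.218, -2.223, 0.001]
ft_force: [1.0, 0.3, -0.1]
width: 0.4
grasp_force: 0.0
```

Call:
step_arm([
  [[0, 0, -0.1, 0, 0, 0, 0], [0, 0, -0.05, 0, 0, 0, 0], [0, 0, 0, 0, 0, 0, 0], [0, 0, 0, 0, 0, 0, 0], [0, 0, 0, 0, 0, 0, 0]],
])

```text
t: 2.7
ee_pos: [520.6, -8.1, 247.7]
orientation: [2.221, 2.221, 0.001]
ft_force: [0.1, -0.3, -0.3]
width: 0.8
grasp_force: 0.0
```

```bash
python3 - <<'E'
from h import *
d=snap('side','s1'); c=proj(d,(520,-8,56)).astype(int); im=cv2.imread('pics/s1.png'); print(c)
y,x=max(0,c[1]-70),max(0,c[0]-80)
cv2.imwrite('pics/s1c.png',cv2.resize(im[y:y+140,x:x+180],None,fx=4,fy=4,interpolation=cv2.INTER_CUBIC))
E
```

```text
[321 244]
```

View pics/s1c.png

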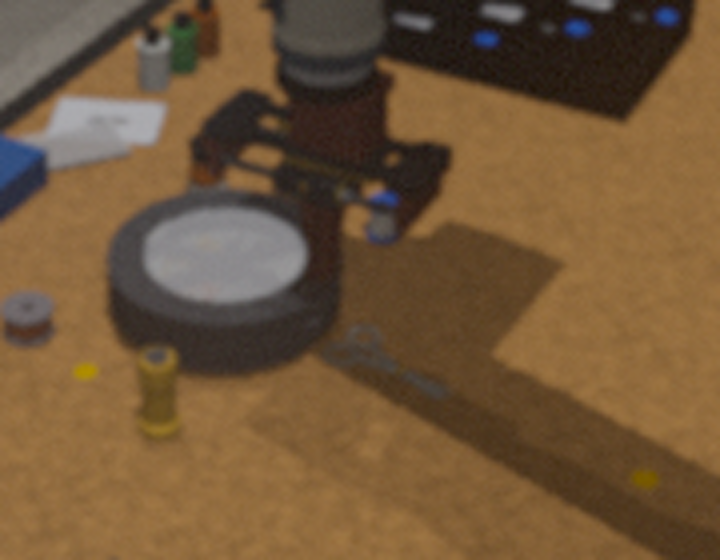

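The side view shows the fingers over the robot-side rim at crop (320,250), with nothing near them. I'll lower them into the notch to just above the pad.

Call:
step_arm([
  [[0, 0, -0.1, 0, 0, 0, 0], [0, 0, -0.08, 0, 0, 0, 0], [0, 0, -0.06, 0, 0, 0, 0], [0, 0, -0.04, 0, 0, 0, 0], [0, 0, 0, 0, 0, 0, 0]],
])

```text
t: 3.38
ee_pos: [520.4, -8.0, 233.0]
orientation: [-2.221, -2.221, 0.0]
ft_force: [0.3, -0.3, 0.3]
width: 0.5
grasp_force: 0.0
```

Call:
step_arm([
  [[0, 0, -0.02, 0, 0, 0, 0], [0, 0, -0.02, 0, 0, 0, 0], [0, 0, 0, 0, 0, 0, 0], [0, 0, 0, 0, 0, 0, 0], [0, 0, 0, 0, 0, 0, 0]],
])

```text
t: 4.0
ee_pos: [520.5, -8.0, 231.2]
orientation: [2.221, 2.221, 0.0]
ft_force: [0.0, -0.7, 0.2]
width: 0.3
grasp_force: 0.0
```

The tip is at z≈49, below the 56 mm rim, with no force, so it is inside the notch. I'll go on in small steps.

Call:
step_arm([
  [[0, 0, -0.02, 0, 0, 0, 0], [0, 0, -0.02, 0, 0, 0, 0], [0, 0, -0.02, 0, 0, 0, 0], [0, 0, 0, 0, 0, 0, 0], [0, 0, 0, 0, 0, 0, 0]],
])

```text
t: 4.62
ee_pos: [520.3, -8.0, 228.1]
orientation: [-2.221, -2.221, 0.001]
ft_force: [-2.1, -0.5, 2.6]
width: 0.6
grasp_force: 1.6
```

```bash
python3 -c "
from h import *
o=readout.get_obs();print(o['ee_pos'],o['ft_force'])"
```

```text
[520.26706894  -7.96677874 228.12214881] [-2.10227455 -0.507789    2.61118528]
```

Contact on the pad at 2.6 N. Pressing further, gently.

Call:
step_arm([
  [[0, 0, -0.02, 0, 0, 0, 0], [0, 0, -0.02, 0, 0, 0, 0], [0, 0, 0, 0, 0, 0, 0], [0, 0, 0, 0, 0, 0, 0], [0, 0, 0, 0, 0, 0, 0]],
])

```text
t: 5.25
ee_pos: [519.9, -8.0, 226.0]
orientation: [-2.221, -2.221, 0.002]
ft_force: [-4.7, -0.2, 3.5]
width: 0.3
grasp_force: 3.1
```

```bash
python3 - <<'E'
from h import *
d=snap('scene','c2');c=proj(d,(570,-7,60)).astype(int);im=cv2.imread('pics/c2.png')
cv2.imwrite('pics/c2c.png',cv2.resize(im[c[1]-70:c[1]+70,c[0]-80:c[0]+80],None,fx=4,fy=4,interpolation=cv2.INTER_CUBIC))
E
```

```text
(no output)
```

The tool is being pushed outward at 4.7 N, because the tilting pad drags the tip along. I'll follow it out 1.5 mm to ease the side load, then press on.

Call:
step_arm([
  [[-0.02, 0, 0, 0, 0, 0, 0], [-0.01, 0, 0, 0, 0, 0, 0], [0, 0, -0.01, 0, 0, 0, 0], [0, 0, 0, 0, 0, 0, 0], [0, 0, 0, 0, 0, 0, 0]],
])

```text
t: 5.92
ee_pos: [519.2, -8.0, 225.8]
orientation: [2.221, 2.221, 0.001]
ft_force: [-2.3, 0.0, 4.4]
width: 0.3
grasp_force: 2.0
```

View pics/c2c.png

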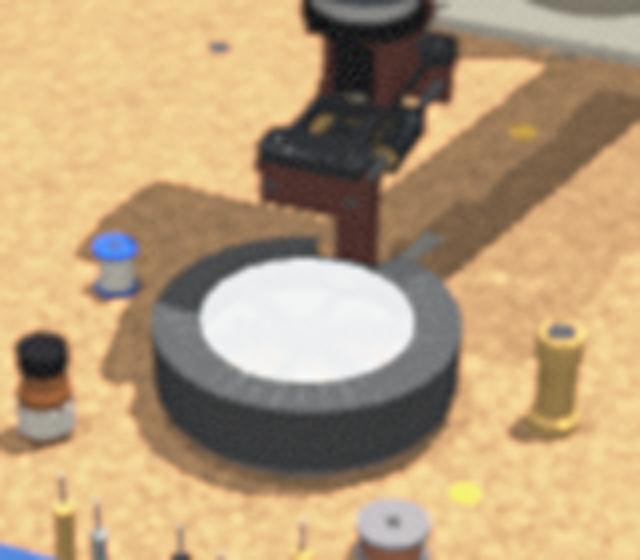

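The scene view shows the finger in the notch and the lid still flat (crop 308,318). The side load has dropped, so I'll press further.

Call:
step_arm([
  [[-0.01, 0, -0.02, 0, 0, 0, 0], [0, 0, -0.01, 0, 0, 0, 0], [0, 0, 0, 0, 0, 0, 0], [0, 0, 0, 0, 0, 0, 0], [0, 0, 0, 0, 0, 0, 0]],
])

```text
t: 6.55
ee_pos: [518.7, -8.0, 224.3]
orientation: [2.221, 2.221, 0.001]
ft_force: [0.8, -0.2, 4.0]
width: 0.6
grasp_force: 1.8
```

```bash
cat > lid.py <<'E'
from h import *
import sys
a=cv2.imread('pics/c2.png').astype(int);d=snap('scene',sys.argv[1]);b=d['pixels'][:,:,::-1].astype(int)
m=lambda i:((i.min(2)>150)&(np.ptp(i,axis=2)<40))[200:300,270:375]
for i in(a,b):
    y,x=np.nonzero(m(i));print(len(x),x.mean().round(1),y.mean().round(1),y.min(),y.max())
print('diff px',(abs(a-b).max(2)>40)[225:300,270:375].sum())
E
python3 lid.py c3
```

```text
1433 51.8 52.6 35 99
1435 51.8 52.5 35 99
diff px 0
```

Call:
step_arm([
  [[0, 0, -0.02, 0, 0, 0, 0], [0, 0, -0.01, 0, 0, 0, 0], [0, 0, 0, 0, 0, 0, 0], [0, 0, 0, 0, 0, 0, 0], [0, 0, 0, 0, 0, 0, 0]],
])

```text
t: 7.22
ee_pos: [518.5, -8.0, 222.7]
orientation: [2.221, 2.221, 0.0]
ft_force: [-0.4, -0.1, 4.8]
width: 0.4
grasp_force: 2.5
```

```bash
python3 lid.py c4
```

```text
1433 51.8 52.6 35 99
1882 51.6 47.2 25 99
diff px 658
```

The lid image changed, so it has sprung ajar, at 4.8 N. I'll pull up and outward.

Call:
step_arm([
  [[0, 0, 0.1, 0, 0, 0, 0], [-0.05, 0, 0.2, 0, 0, 0, 0], [-0.2, 0, 0.4, 0, 0, 0, 0], [-0.4, 0, 0.6, 0, 0, 0, 0], [-0.4, 0, 0.6, 0, 0, 0, 0]],
])

```text
t: 7.9
ee_pos: [464.8, -7.9, 318.5]
orientation: [-2.221, -2.221, 0.002]
ft_force: [0.2, -0.3, -0.5]
width: 0.4
grasp_force: 0.0
```

Call:
step_arm([
  [[-0.3, 0, 0.5, 0, 0, 0, 0], [0, 0, 0.3, 0, 0, 0, 0], [0, 0, 0, 0, 0, 0, 0], [0, 0, 0, 0, 0, 0, 0], [0, 0, 0, 0, 0, 0, 0]],
])

```text
t: 8.52
ee_pos: [451.0, -8.0, 356.7]
orientation: [-2.22, -2.22, 0.002]
ft_force: [-0.1, -0.5, 0.6]
width: 0.7
grasp_force: 0.0
```

```bash
python3 lid.py c5; python3 - <<'E'
from h import *
im=cv2.imread('pics/c5.png');cv2.imwrite('pics/c5c.png',cv2.resize(im[195:335,240:410],None,fx=4,fy=4,interpolation=cv2.INTER_CUBIC))
E
```

```text
1433 51.8 52.6 35 99
1932 51.7 46.8 25 99
diff px 1357
```

View pics/c5c.png

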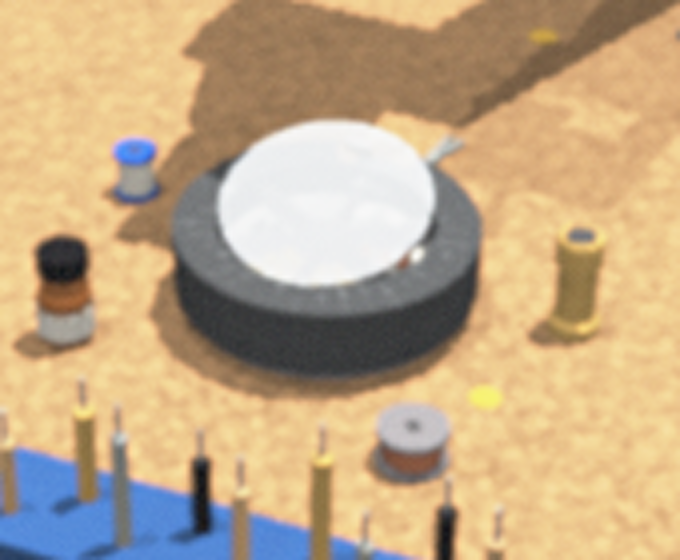

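The lid stands ajar: its robot-side edge is raised to crop (330,122). The case and the other items are where they were, and the arm is clear.

```bash
python3 -c "
from workcell import ctrl
print(ctrl.close_job())"
```

```text
the job is handed in; nothing more can be done
None
```

I pressed the release pad in the notch (about 5 N) until the lid sprang ajar, then moved the arm clear and handed the job in; in the last picture the case and the items around it look undisturbed.

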